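Lock down the sprung lifter of a slide loader

TASK

Before the microscope's slide loader is moved, its sprung lifter must be locked down. Pick up the keeper bar by its grip, gently press the lifter into the head with it in front of the two lips, slide it under both lips past their ridges until it touches the end stops, and let the spring raise it into the pocket so that it stays trapped there when released. Feel for the lifter and the stops without ramming either, and leave everything else on the bench alone.

Things in the scene. Friction and masses are not known exactly. Their poses are not given: they have to be found in the camera images.
- keeper_mid (a point): Centre of the keeper, 30 mm above its underside: a flat steel bar 64 x 18 x 8 mm (x, y, z) with an upright grip block 30 x 14 mm (x, y), 52 mm tall, on its middle; about 0.15 kg, same turned half round. x runs along the bar, y across it (the grip's 14 mm), z up. It starts standing on the bench in one of four places, the others held by an eyepiece, an oil bottle and an objective.
- base: Fixed aluminium base plate of the slide loader, 100 x 112 x 12 mm (x, y, z), origin at the centre of its underside. Over it, square with it, a white head 88 x 96 x 40 mm stands on four levelling posts, set by hand and not measured: its underside H is 18 to 42 mm above the bench and it is shifted by D = -7 to +7 mm in base y (not in x). The deck is at H + 40; two lips stand on its +y half.
- entry (a point): Point on the base plate's upper face (12 mm above the bench), 18 mm in -y of the base's centre, axes as the base: straight below where the keeper bar's middle can be set on the lifter, clear of the lips, bar along x. The lifter is a grey plate 28 x 75 mm, 7 mm thick, its top at H + 60 when up, base y from -36 + D to +39 + D mm. From here the pressed bar must slide 39.5 + D to 43 + D mm in +y.
- ridges (a point): Point on the base plate's upper face below the middle line of the ridges if D = 0, 28 mm in +y of entry. Lips: two mirror-image aluminium ledges over x 24 to 42 mm either side, open between for fingers, y from -2.5 + D to 38 + D mm of this point, underside H + 62, top H + 69. Each has at its -y edge a ridge 5 mm wide (y) hanging down to H + 59. Cheeks below the lips: inner faces at x 35 either side.
- pocket (a point): Point on the base plate's upper face below the middle of the pocket if D = 0, 41.25 mm in +y of entry. The pocket, 21.5 mm long in y, lies under the lips between the ridges and two end stops (rigid faces 10.75 + D mm in +y of this point, at x 24 to 35 either side); the 18 mm bar has 1.75 mm of play each way in it. A bar touching the end stops is past the ridges. Over 40 N on lips or stops is too much.
- lifter (a joint): The lifter's travel (m): 0 up, grows as it is pressed down, 0.0125 on its hard stop. The spring pushes back with about 5 N at 0, 11 N at the stop (0.45 N per mm). The bar clears the ridges when the lifter is 0.009 down or more; let up against the lips in the pocket, it holds the lifter at about 0.006. More than 25 N on the lifter is too much.
- eyepiece: Bystander: black eyepiece 38 mm across, 56 mm tall, standing. Origin at its underside. Leave it alone.
- oil: Bystander: small oil bottle 30 mm across, 62 mm tall. Origin at its underside. Leave it alone.
- objective: Bystander: steel microscope objective 28 mm across, 50 mm tall, standing. Origin at its underside. Leave it alone.
- clampbar: Bystander: plain flat steel bar 64 x 18 x 8 mm without a grip, lying near the robot. Origin at its underside. Leave it alone.
- slidebox: Bystander: grey open box with dividers, 100 x 200 x 35 mm. Origin at its underside. Leave it alone.
- jar: Bystander: open glass jar 70 mm across, 70 mm tall. Origin at its underside. Leave it alone.
- mouse: Bystander: black computer mouse, 66 mm across, on its mat. Origin at its underside. Leave it alone.
- brush: Bystander: brush 160 mm long, lying. Origin at its underside. Leave it alone.
Mind the look-alikes: they are no part of the job. Of the things like the base, leave any that is green; of the rest the smaller one is meant.

How it is judged:
On the way:
1. the lifter is pressed well into the head by the keeper bar, in front of the lips (value of joint lifter above 0.0075 m and contact force between keeper and lifter above 3 N and y of keeper_mid in the frame of base below 0.006 m), for 0.1 s.
At the end, for the whole second after the job is handed in: The keeper bar lies level and at rest in the pocket under both lips (its middle 13.5 to 33 mm along +y of the base's centre, as the head's own shift has it, and within 6 mm of it in x), raised by the spring behind the ridges, and holds the lifter 4.5 to 7.8 mm down with more than 3 N (value of joint lifter between 0.0045 and 0.0078 m and y of keeper_mid in the frame of base between 0.0135 and 0.033 m and x of keeper_mid in the frame of base between -0.006 and 0.006 m and angle between keeper_mid's own z axis and vertical below 0.1 rad and contact force between keeper and lifter above 3 N and linear speed of keeper below 0.01 m/s); the robot touches nothing.
It fails at once if the lifter is pressed with more than 25 N (rammed onto its bottom stop) (contact force between lifter and anything else above 25 N).
It fails at once if a bystander is moved by more than 20 mm (distance of any of eyepiece, oil, objective, clampbar, slidebox, jar, mouse, brush from where it was at the start of the episode above 0.02 m).
It fails at once if the keeper bar is rammed against the lips or end stops with more than 40 N (contact force between keeper and head above 40 N).
It also fails if it takes over 48 s, if anything falls off the work surface, if the arm or the gripper's body presses on something with over 40 N, if the wrist force passes 120 N, or if a joint passes its speed limit or range.

ROBOT

A 6-joint arm with a two-finger parallel gripper is mounted at the origin on the work surface. World frame = base frame: x ahead of the robot, y to its left, z up, the work surface at z = 0. Lengths are in m, angles in rad, forces in N, time in s.
With the tool pointing down it reaches from about 0.325 to 0.875 m from the base axis. Payload 4.4 kg.
Tool frame: the origin (TCP) lies at the centre of the arm's flange, where the gripper is bolted on; the fingertips stand 173 mm ahead of it and the grasp point (between the pads) lies 155 mm ahead of it; z points along the fingers, y is the line along which they close (so a half turn about z gives the same grasp; the last joint's range is limited). The gripper opens to 85 mm and grips with 20 to 120 N. Pads are 22 mm wide; open, the fingers measure 114 mm over their backs; the gripper's body (76 mm by 85 mm) begins 54 mm behind the grasp point. The pads swing forward as they close: fully open they stand 13 mm farther back than shut.
Start: joints at [-1.466, 0.207, 1.542, -0, 1.393, -0.15], TCP at [0.145, -0.556, 0.405] pointing down, gripper open.
Joint ranges: [-2.73, 2.73], [-0.86, 2.22], [0.23, 2.46], [-1.11, 4.25], [0.08, 2.63], [-2.82, 2.82]. Speed limits (rad/s): [2.79, 2.79, 3.14, 3.14, 3.14, 3.14].

INTERFACE

Orientations are given as a unit quaternion [x, y, z, w].
In Python, from station import manip gives the robot as it stands.
- The arm moves only by the shell command python3 -m pendant 'ROWS' [OPENING] [FORCE]. ROWS is JSON, a list that holds one entry, the list of rows, each a list of 6 numbers: the shift along the tool's x, y, z in mm, then the turn, a rotation vector about the tool's x, y, z in degrees. A call has 1 to 10 rows; each row shifts and turns the commanded pose from where the row before left it, along the tool's axes as they then stand; what a row does not reach is not made up. A row lasts 1/10 s, in which the tool goes at most 50 mm and 8.59 degrees, less where a joint would pass 70% of its speed; a pose out of reach is approached as far as the arm can. A call is refused whole if a number of a shift passes 50 or a number of a turn 8.59, either way. A call with a gripper value outside its range is refused whole. OPENING is the opening in per cent of the stroke, from 0 (shut) to 100 (fully open), set as the call begins (- or left out, the last holds). The fingers move at their own pace and stop on an object; FORCE is the grip in N (left out, the last holds). Time passes only in rows, so rows that do not move let the fingers close. It gives the time, the measured TCP pose, the force, the opening and the grip force at its end, in the units of the state.
- manip.observe(): the state, without advancing time (a new reading comes with each control period).
- manip.read_camera(name): name is "scene" or "top" or "wrist"; returns a dict with "frame" (480x640x3 uint8, red, green, blue), "fov_y" (degrees; the focal length in pixels is half the picture's height over the tangent of half this angle, whatever the lens; pixels are square), "cx", "cy" (the principal point, pixels), "world_from_camera" (4x4, takes a point from camera to world coordinates). Camera axes: x right, y down, z forward; pixel columns grow to the right and rows downward; lengths in m; the calibration is good to about 2 mm. A picture is of the moment at which its call begins. There is no depth.
- manip.close_job(): hands the job in; it is judged then, once.
The state is a dict: "time_s": time; "q": joint angles; "qd": joint speeds; "tau": joint torques, N m; "ee_pos": TCP position; "tcp_rot": TCP orientation; "wrist_force": force on the tool from outside, world axes, zero at the start; "wrist_torque": the same for the moment, N m; "finger_gap": finger opening in m; "grasp_force": force on a finger pad.
Only numpy, scipy, OpenCV 4.12 (cv2) and the standard library are available. Lean on these libraries where they do the work, as an engineer would, in place of code of your own. Each camera call takes 0.05 s, during which the arm holds its last target. There are 200 camera calls.

## Working session

There is one attempt and no reset: what is moved stays moved. The work goes in short steps, Python scripts to look and compute and a shell command to move; the robot and the scene stay as the last step left them, time stands still between calls to the robot, and variables do not carry over. Pictures are saved under pics/ and viewed, at most 10 in all, crops included, and the job is handed in when it is done.

```bash
mkdir -p pics; cat > h.py <<'E'
import numpy as np, cv2
from station import manip
def cap(n,f=None):
    c=manip.read_camera(n)
    if f: cv2.imwrite(f'pics/{f}.png',c['frame'][:,:,::-1]); np.savez(f'pics/{f}.npz',**c)
    return c
def load(f): return dict(np.load(f'pics/{f}.npz'))
def ray(c,u,v):
    T=np.array(c['world_from_camera']); fl=240/np.tan(np.radians(float(c['fov_y']))/2)
    d=T[:3,:3]@np.array([(u-c['cx'])/fl,(v-c['cy'])/fl,1]); return T[:3,3],d
def onz(c,u,v,z):
    o,d=ray(c,u,v); return o+d*(z-o[2])/d[2]
def proj(c,p):
    T=np.array(c['world_from_camera']); fl=240/np.tan(np.radians(float(c['fov_y']))/2)
    q=T[:3,:3].T@(np.array(p)-T[:3,3]); return np.array([c['cx']+fl*q[0]/q[2],c['cy']+fl*q[1]/q[2]])
E
python3 - <<'E'
from h import *
for n in('top','scene'):
    c=cap(n,n+'0'); print(n,c['fov_y'],np.round(c['world_from_camera'],3).tolist())
s=manip.observe(); print(s)
E
```

```text
top 45.51910276799667 [[0.009, -0.983, 0.182, 0.323], [-1.0, -0.008, 0.005, 0.02], [-0.004, -0.182, -0.983, 1.4], [0.0, 0.0, 0.0, 1.0]]
scene 53.43855376798426 [[0.749, 0.536, -0.389, 1.017], [0.662, -0.609, 0.437, -0.467], [-0.002, -0.585, -0.811, 0.978], [0.0, 0.0, 0.0, 1.0]]
{'time_s': 0.1, 'q': array([-1.46649925e+00,  2.07323865e-01,  1.54284021e+00,  7.73262318e-06,
        1.39347625e+00, -1.50486510e-01]), 'qd': array([ 0.00016494, -0.00171568, -0.00250198,  0.00017972, -0.00028952,
       -0.00018305]), 'tau': array([-1.41826407e-03, -3.84097588e+01, -2.92549735e+01, -2.56802850e-04,
        4.94065738e-03, -1.15603885e-05]), 'ee_pos': array([ 0.144883  , -0.55610101,  0.40363389]), 'tcp_rot': array([ 9.91896201e-01,  1.27046760e-01,  2.74470362e-05, -1.02347353e-03]), 'wrist_force': array([-0.46265897,  0.62494999, -0.52802229]), 'wrist_torque': array([ 0.0033338 ,  0.01033487, -0.02869452]), 'grasp_force': 0.0, 'finger_gap': 0.0856024384010655}
```

View pics/top0.png

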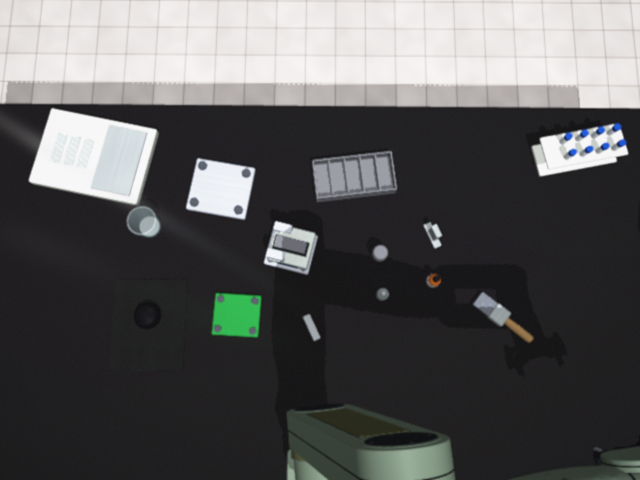

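View pics/scene0.png

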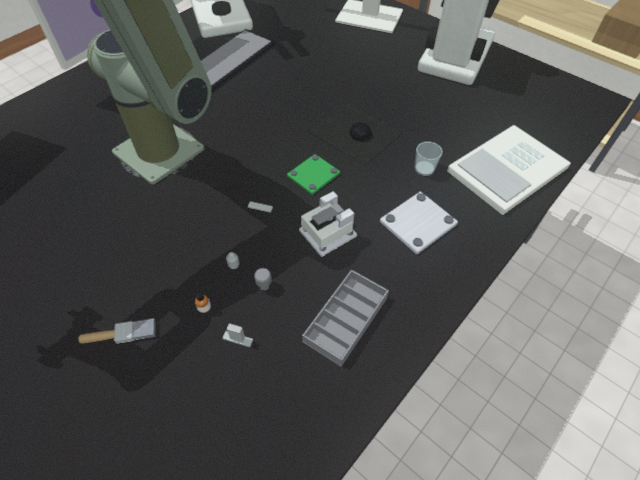

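```bash
python3 - <<'E'
from h import *
t=load('top0');s=load('scene0')
def cr(c,u,v,r,k): return cv2.resize(c['frame'][v-r:v+r,u-r:u+r,::-1],(2*k,2*k),interpolation=cv2.INTER_CUBIC)
a=np.hstack([cr(t,291,248,34,150),cr(t,433,235,25,150)]);b=np.hstack([cr(s,328,222,34,150),cr(s,237,335,25,150)])
cv2.imwrite('pics/crop1.png',np.vstack([a,b]))
for n,u,v,z in[('keeper',433,235,.0),('base',291,248,.06),('oil',433,281,.03),('eyep',380,253,.03),('obj',382,295,.03),('big',221,188,.01)]: print(n,onz(t,u,v,z).round(3))
E
```

```text
keeper [ 0.602 -0.256  0.   ]
base [0.556 0.094 0.06 ]
oil [ 0.483 -0.247  0.03 ]
eyep [ 0.551 -0.12   0.03 ]
obj [ 0.449 -0.124  0.03 ]
big [0.717 0.276 0.01 ]
```

View pics/crop1.png

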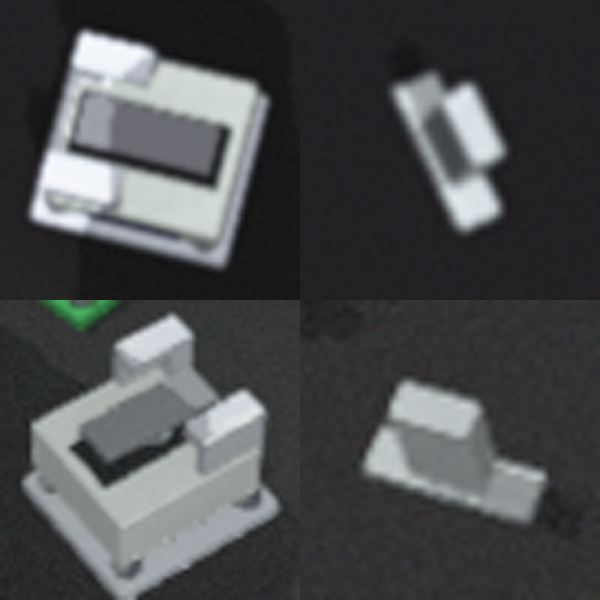

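Candidates: green plate (236,315), excluded as green; large white plate (221,188), the bigger one; small plate with the white head (291,248), which is the smaller non-green one and carries lifter and lips, so this is the base (the crop confirms, lips pointing to image left = world +y). Keeper with grip at (433,235); the gripless bar at (312,328) is the clampbar.

```bash
cat >> h.py <<'E'
from scipy.spatial.transform import Rotation as R
def go(p,yaw_y=None):
    "turn first (deg about tool z), then shift in the turned tool frame (mm); yaw_y: world angle of tool y"
    s=manip.observe(); r=R.from_quat(s['tcp_rot']); M=r.as_matrix(); cur=np.degrees(np.arctan2(M[1,1],M[0,1])); tilt=np.degrees(np.arccos(-M[2,2]))
    y=cur if yaw_y is None else yaw_y
    a=np.radians(y); N=np.array([[-np.sin(a),np.cos(a),0],[np.cos(a),np.sin(a),0],[0,0,-1]]).T
    e=R.from_matrix(M.T@N).as_rotvec(degrees=True)
    print('t',s['time_s'],'tcp',s['ee_pos'].round(4),'yaw_y',cur.round(2),'tilt',tilt.round(2),'F',s['wrist_force'].round(2),'gap',round(s['finger_gap'],4),'turn',e.round(2),'shift',(N.T@(np.array(p)-s['ee_pos'])*1000).round(1))
E
python3 -c "
from h import *
go([.56,-.256,.36],-60)"
```

```text
t 0.1 tcp [ 0.1449 -0.5561  0.4036] yaw_y -75.4 tilt 0.12 F [-0.46  0.62 -0.53] gap 0.0856 turn [ -0.11  -0.03 -15.4 ] shift [509.6 -52.3  43.6]
```

```bash
python3 -m pendant '[[[0,0,0,0,0,-7.7],[0,0,0,0,0,-7.7],[48,-5,4,0,0,0],[48,-5,4,0,0,0],[48,-5,4,0,0,0],[48,-5,4,0,0,0],[48,-5,4,0,0,0],[48,-5,4,0,0,0],[48,-5,4,0,0,0],[48,-5,4,0,0,0]]]' 100; python3 -m pendant '[[[48,-5,4,0,0,0],[48,-5,4,0,0,0],[30,-3,4,0,0,0],[0,0,0,0,0,0],[0,0,0,0,0,0]]]'
python3 - <<'E'
from h import *
go([.56,-.256,.36],-60)
c=cap('wrist','w1');print(c['fov_y'],np.round(c['world_from_camera'],3).tolist(),proj(c,[.602,-.256,0]))
E
```

```text
time_s: 1.1
ee_pos: [0.4587, -0.3282, 0.3721]
tcp_rot: [0.966, 0.259, -0.0, -0.0]
wrist_force: [-0.2, -0.3, 0.4]
finger_gap: 0.0855
grasp_force: 0.0
time_s: 1.6
ee_pos: [0.5602, -0.2549, 0.3597]
tcp_rot: [0.966, 0.26, -0.001, -0.001]
wrist_force: [0.2, -0.3, 1.1]
finger_gap: 0.0853
grasp_force: 0.0
t 1.6 tcp [ 0.5602 -0.2549  0.3597] yaw_y -59.91 tilt 0.12 F [ 0.18 -0.28  1.08] gap 0.0853 turn [-0.08  0.09  0.09] shift [-0.7  0.8 -0.3]
58.09736546506286 [[0.502, -0.823, -0.268, 0.628], [-0.865, -0.477, -0.154, -0.216], [-0.001, 0.309, -0.951, 0.328], [0.0, 0.0, 0.0, 1.0]] [351.38896006 160.24440461]
```

View pics/w1.png

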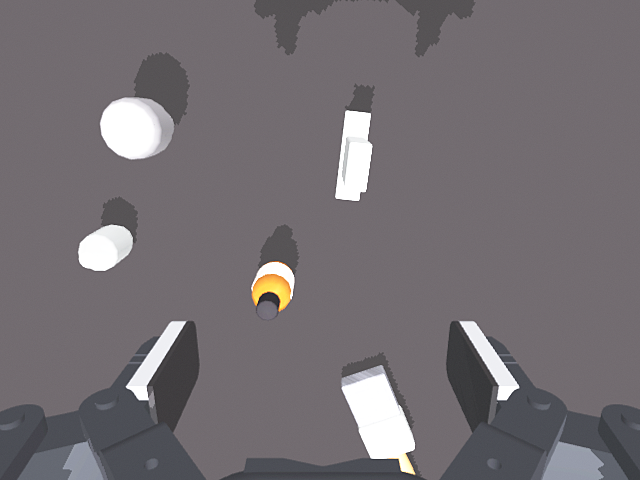

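Keeper bar's corners at (346,112), (371,113), (360,200), (336,198); grip top at (358,165). The oil bottle is at (272,290), clear of the fingers.

```bash
python3 - <<'E'
from h import *
c=load('w1')
P=[onz(c,u,v,.008)[:2] for u,v in[(346.5,112),(371,113),(360,199),(336,197)]]
P=np.array(P);print(P.round(4),'c',P.mean(0).round(4))
d=(P[0]+P[1]-P[2]-P[3])/2;print('len',np.linalg.norm(d),'w',np.linalg.norm((P[1]+P[2]-P[0]-P[3])/2),'ang',np.degrees(np.arctan2(d[1],d[0])))
m=(c['frame'].min(2)>150).astype(np.uint8);n,l,st,ce=cv2.connectedComponentsWithStats(m[:230,320:400]);i=1+st[1:,4].argmax();print(st[i],ce[i])
G=[onz(c,u,v,.06)[:2] for u,v in[(347,141),(371,143),(369,192),(345,190)]];print('grip',np.mean(G,0).round(4))
ang=np.degrees(np.arctan2(d[1],d[0])); x,y=P.mean(0)
go([x,y,.155+.038+.08],ang-90)
E
```

```text
[[ 0.6299 -0.2344]
 [ 0.6381 -0.2498]
 [ 0.5811 -0.2757]
 [ 0.5733 -0.2593]] c [ 0.6056 -0.2548]
len 0.06218057288528521 w 0.01780433419529604 ang 24.112800619819463
[  15  110   38   91 2546] [ 33.8487824  156.21327573]
grip [ 0.6053 -0.2543]
t 1.65 tcp [ 0.5597 -0.2557  0.3601] yaw_y -59.99 tilt 0.09 F [ 0.26 -0.15 -0.55] gap 0.085 turn [-0.05  0.07  5.9 ] shift [42.3 18.  87.1]
```

```bash
python3 -m pendant '[[[0,0,0,0,0,5.9],[21,9,40,0,0,0],[21,9,40,0,0,0],[0,0,40,0,0,0],[0,0,30,0,0,0],[0,0,15,0,0,0],[0,0,0,0,0,0],[0,0,0,0,0,0]]]' 100
python3 - <<'E'
from h import *
go([.6055,-.2545,.195],-65.9)
cap('wrist','w2')
E
```

```text
time_s: 2.45
ee_pos: [0.6059, -0.256, 0.1972]
tcp_rot: [0.978, 0.208, 0.001, 0.001]
wrist_force: [0.1, -0.0, 1.1]
finger_gap: 0.0855
grasp_force: 0.0
t 2.45 tcp [ 0.6059 -0.256   0.1972] yaw_y -65.97 tilt 0.12 F [ 0.12 -0.03  1.13] gap 0.0855 turn [ 0.1  -0.07 -0.07] shift [ 0.2 -1.5  2.2]
```

View pics/w2.png

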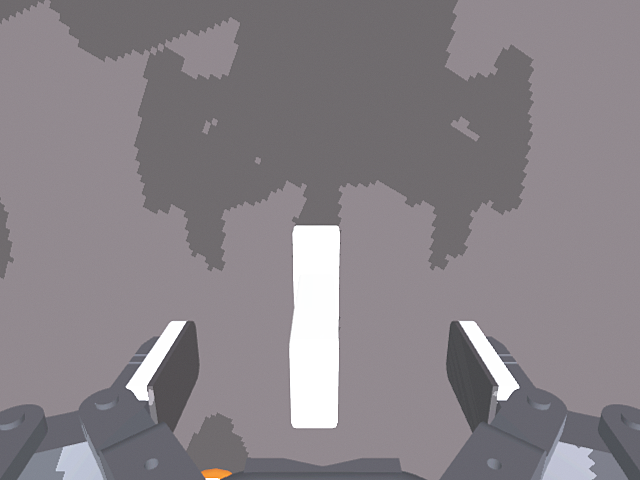

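The bar stands upright and centred between the pads (columns 292–340, pads at 190 and 455). Close.

```bash
python3 -m pendant '[[[0,-1,2,0,0,0],[0,0,0,0,0,0],[0,0,0,0,0,0],[0,0,0,0,0,0],[0,0,0,0,0,0],[0,0,0,0,0,0],[0,0,0,0,0,0],[0,0,0,0,0,0]]]' 0 60
python3 -m pendant '[[[0,0,-10,0,0,0],[0,0,-30,0,0,0],[0,0,-40,0,0,0],[0,0,-40,0,0,0],[0,0,-40,0,0,0],[0,0,0,0,0,0]]]'
python3 -c "
from h import *
go([.49,.085,.36],-104)"
```

```text
time_s: 3.3
ee_pos: [0.6056, -0.2539, 0.194]
tcp_rot: [0.978, 0.209, 0.0, 0.0]
wrist_force: [0.1, 1.2, 2.8]
finger_gap: 0.0135
grasp_force: 58.9
time_s: 3.9
ee_pos: [0.6072, -0.255, 0.3624]
tcp_rot: [0.978, 0.209, 0.005, 0.005]
wrist_force: [0.9, -1.3, -1.0]
finger_gap: 0.0134
grasp_force: 58.6
t 3.9 tcp [ 0.6072 -0.255   0.3624] yaw_y -65.9 tilt 0.84 F [ 0.89 -1.25 -1.04] gap 0.0134 turn [ 0.5  -0.7  38.11] shift [-196.  -301.5    2.4]
```

```bash
python3 -m pendant '[[[0,0,0,0,0,7.6],[0,0,0,0,0,7.6],[0,0,0,0,0,7.6],[0,0,0,0,0,7.6],[0,0,0,0,0,7.7],[-25,-38,0,0,0,0],[-25,-38,0,0,0,0],[-25,-38,0,0,0,0],[-25,-38,0,0,0,0],[-25,-38,0,0,0,0]]]'; python3 -m pendant '[[[-25,-38,0,0,0,0],[-25,-38,0,0,0,0],[-21,-35,0,0,0,0],[0,0,0,0,0,0],[0,0,0,0,0,0],[0,0,0,0,0,0]]]'
python3 - <<'E'
from h import *
go([.49,.085,.36],-104)
c=cap('wrist','w3');print(np.round(c['world_from_camera'],3).tolist())
E
```

```text
time_s: 4.9
ee_pos: [0.5286, -0.0377, 0.3526]
tcp_rot: [0.993, -0.122, -0.001, -0.0]
wrist_force: [1.2, 0.6, -1.5]
finger_gap: 0.0135
grasp_force: 58.8
time_s: 5.5
ee_pos: [0.4881, 0.0849, 0.3533]
tcp_rot: [0.993, -0.122, -0.0, 0.0]
wrist_force: [0.3, 0.1, -0.4]
finger_gap: 0.0131
grasp_force: 58.9
t 5.5 tcp [0.4881 0.0849 0.3533] yaw_y -104.03 tilt 0.05 F [ 0.34  0.11 -0.43] gap 0.0131 turn [ 0.04  0.02 -0.03] shift [ 1.8 -0.5 -6.7]
[[-0.242, -0.923, -0.299, 0.565], [-0.97, 0.231, 0.074, 0.065], [0.0, 0.308, -0.951, 0.322], [0.0, 0.0, 0.0, 1.0]]
```

View pics/w3.png

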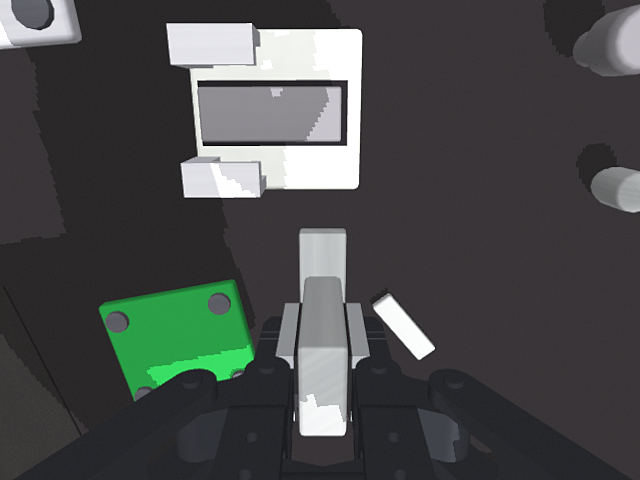

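Head at columns 167–362, rows 22–198: lips left (world +y), deck right edge at column ~360, lifter (198–341, 86–145). Enlarging for corners.

```bash
python3 - <<'E'
from h import *
c=load('w3');f=c['frame'][15:205,160:370,::-1]
cv2.imwrite('pics/crop2.png',cv2.resize(f,None,fx=3,fy=3,interpolation=cv2.INTER_NEAREST))
E
```

```text
(no output)
```

View pics/crop2.png

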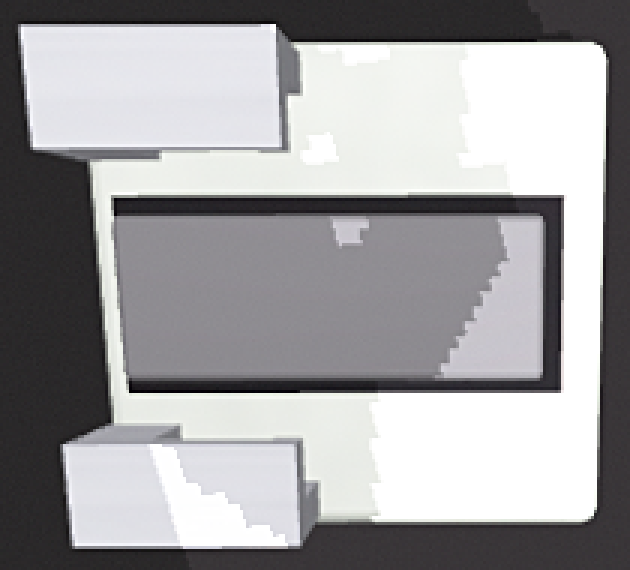

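```bash
python3 - <<'E'
from h import *
c=load('w3')
f=lambda L,z:np.array([onz(c,u/3+160-.5,v/3+15-.5,z)[:2] for u,v in L])
D=[(609,41),(597,523)]
Lf=[(113,215),(544,215),(543,379),(125,379)]
A=[(19,24),(276,24),(283,150),(33,150)];B=[(62,444),(297,444),(300,547),(74,547)]
n=np.linalg.norm
for H in np.arange(.016,.045,.004):
    d=f(D,H+.04);l=f(Lf,H+.06);a=f(A,H+.069);b=f(B,H+.069)
    print(round(H,3),'deck88',n(d[0]-d[1])*1e3,'lift75',n(l[0]+l[3]-l[1]-l[2])*500,'28',n(l[0]+l[1]-l[2]-l[3])*500,'lips84',n(a[1]-b[2])*1e3,n(a[0]-b[3])*1e3,'48',n(a[2]-b[1])*1e3,'40.5',n(a[0]-a[1])*1e3)
    yv=(l[0]+l[3]-l[1]-l[2]);yv/=n(yv);w=(d[1]-d[0]);yc=(l.mean(0)-yv*.0015)
    lc=(a[[1,2]].sum(0)+b[[0,1]].sum(0)*0+0)/2
    print('   ctr from lifter',yc.round(4),'yang',np.degrees(np.arctan2(yv[1],yv[0])).round(2),'xdeck',np.degrees(np.arctan2(-w[1],-w[0])).round(2),'ctr from deck edge',(d.mean(0)+.048*yv).round(4),'ctr lips',((a.mean(0)+b.mean(0))/2-yv*.02775).round(4))
E
```

```text
0.016 deck88 90.5972136880632 lift75 77.18372917905062 28 28.622696735350733 lips84 87.75351400531974 87.75122113062802 48 49.469295560942406 40.5 42.37316383486103
   ctr from lifter [0.5644 0.0929] yang 75.98 xdeck -13.95 ctr from deck edge [0.5641 0.0914] ctr lips [0.5645 0.0942]
0.02 deck88 89.23292028990676 lift75 75.92678720818915 28 28.156574286635724 lips84 86.27008760046988 86.26783348560329 48 48.633043473533455 40.5 41.656868073920336
   ctr from lifter [0.5644 0.0925] yang 75.98 xdeck -13.95 ctr from deck edge [0.5643 0.0917] ctr lips [0.5644 0.0932]
0.024 deck88 87.86862689175044 lift75 74.66984523732764 28 27.690451837920552 lips84 84.7866611956201 84.78444584057867 48 47.796791386124504 40.5 40.940572312979654
   ctr from lifter [0.5644 0.092 ] yang 75.98 xdeck -13.95 ctr from deck edge [0.5645 0.092 ] ctr lips [0.5643 0.0923]
0.028 deck88 86.50433349359389 lift75 73.41290326646617 28 27.22432938920549 lips84 83.30323479077023 83.30105819555398 48 46.96053929871545 40.5 40.22427655203892
   ctr from lifter [0.5644 0.0915] yang 75.98 xdeck -13.95 ctr from deck edge [0.5
[... 470 characters left out ...]
8.79168503015752
   ctr from lifter [0.5644 0.0905] yang 75.98 xdeck -13.95 ctr from deck edge [0.565  0.0929] ctr lips [0.5639 0.0894]
0.04 deck88 82.41145329912462 lift75 69.6420773538817 28 25.82596204306008 lips84 78.85295557622071 78.85089526048003 48 44.45178303648848 40.5 38.07538926921683
   ctr from lifter [0.5644 0.0901] yang 75.98 xdeck -13.95 ctr from deck edge [0.5652 0.0932] ctr lips [0.5638 0.0885]
0.044 deck88 81.04715990096818 lift75 68.38513538302021 28 25.35983959434496 lips84 77.36952917137083 77.3675076154553 48 43.615530949079535 40.5 37.359093508276146
   ctr from lifter [0.5644 0.0896] yang 75.98 xdeck -13.95 ctr from deck edge [0.5654 0.0936] ctr lips [0.5637 0.0875]
```

```bash
python3 - <<'E'
from h import *
c=load('w3');g=c['frame'][200:300,280:370].astype(int).sum(2)
col=g[:,43];print(np.where(abs(np.diff(col))>60)[0]+200.5)
r=g[45];print(np.where(abs(np.diff(r))>60)[0]+280.5)
tcp=np.array([.4881,.0849]);x=np.array([np.cos(np.radians(-14.03)),np.sin(np.radians(-14.03))]);y=np.array([x[1],-x[0]])
for u,v in[(300,229.5),(346,229.5),(300,270),(346,270)]:
    p=onz(c,u,v,.3533-.194+.008)[:2]-tcp;print(u,v,'tool x',p@x*1e3,'y',p@y*1e3)
go([.56,.0745,.194+.0835+.03],-104)
E
```

```text
[227.5 228.5 232.5 233.5 275.5 276.5]
[298.5 299.5 344.5 345.5 346.5]
300 229.5 tool x 33.38362442015639 y -7.5447219703226835
346 229.5 tool x 33.38433448448682 y 9.578777656565519
300 270 tool x 17.182470556956115 y -7.800292210493159
346 270 tool x 17.182807230473344 y 9.85452184860539
t 5.55 tcp [0.4883 0.0846 0.3534] yaw_y -104.08 tilt 0.03 F [-0.05 -1.08 -1.67] gap 0.0135 turn [ 0.03  0.01 -0.08] shift [72.  -7.5 45.9]
```

```bash
python3 -m pendant '[[[35,-3.5,0,0,0,0],[36,-3.5,0,0,0,0],[0,0,26,0,0,0],[0,0,20,0,0,0],[0,0,12,0,0,0],[0,0,10,0,0,0],[0,0,0,0,0,0],[0,0,0,0,0,0],[0,0,0,0,0,0]]]'
python3 - <<'E'
from h import *
go([.56,.0745,.194+.0835],-104)
c=cap('scene','s2');f=c['frame'][170:270,270:400,::-1];cv2.imwrite('pics/crop3.png',cv2.resize(f,None,fx=4,fy=4,interpolation=cv2.INTER_CUBIC))
E
```

```text
time_s: 6.45
ee_pos: [0.5592, 0.0751, 0.287]
tcp_rot: [0.993, -0.122, 0.001, -0.0]
wrist_force: [-0.8, 0.3, -1.3]
finger_gap: 0.0135
grasp_force: 59.0
t 6.45 tcp [0.5592 0.0751 0.287 ] yaw_y -104.0 tilt 0.15 F [-0.82  0.25 -1.31] gap 0.0135 turn [-0.03 -0.14 -0.  ] shift [1.  0.4 9.5]
```

View pics/crop3.png

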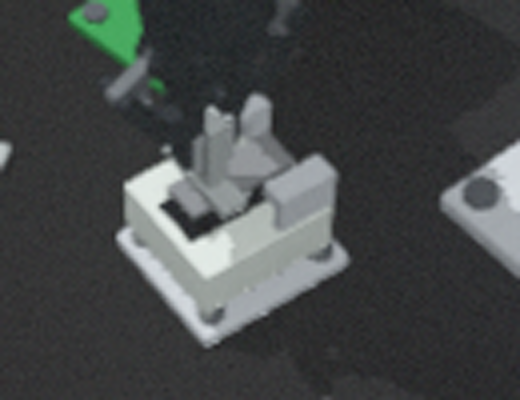

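The bar hangs above the front part of the lifter, square with the head, in front of the lips. Feeling down.

```bash
python3 -m pendant '[[[0,0,3,0,0,0],[0,0,2,0,0,0],[0,0,0,0,0,0]]]'; for i in 1 ; do python3 -m pendant '[[[0,0,1,0,0,0],[0,0,1,0,0,0],[0,0,0,0,0,0]]]';done; python3 -m pendant '[[[0,0,1,0,0,0],[0,0,1,0,0,0],[0,0,0,0,0,0]]]'
```

```text
time_s: 6.8
ee_pos: [0.5584, 0.0753, 0.2804]
tcp_rot: [0.993, -0.122, -0.0, 0.0]
wrist_force: [0.3, 0.1, -1.4]
finger_gap: 0.0135
grasp_force: 59.0
time_s: 7.1
ee_pos: [0.5586, 0.0752, 0.2792]
tcp_rot: [0.993, -0.122, -0.0, -0.0]
wrist_force: [-2.6, 0.2, 4.5]
finger_gap: 0.0138
grasp_force: 59.7
time_s: 7.4
ee_pos: [0.5586, 0.0752, 0.2769]
tcp_rot: [0.993, -0.122, 0.0, -0.0]
wrist_force: [-3.4, -0.5, 5.5]
finger_gap: 0.0137
grasp_force: 59.8
```

```bash
python3 -m pendant '[[[0,0,1,0,0,0],[0,0,1,0,0,0],[0,0,1,0,0,0],[0,0,1,0,0,0],[0,0,0,0,0,0],[0,0,0,0,0,0]]]';  python3 -m pendant '[[[0,0,1,0,0,0],[0,0,1,0,0,0],[0,0,0,0,0,0],[0,0,0,0,0,0]]]'
```

```text
time_s: 8.0
ee_pos: [0.5586, 0.0752, 0.2732]
tcp_rot: [0.993, -0.122, -0.0, -0.0]
wrist_force: [-3.3, -0.2, 6.9]
finger_gap: 0.0131
grasp_force: 60.0
time_s: 8.4
ee_pos: [0.5586, 0.0752, 0.2713]
tcp_rot: [0.993, -0.122, -0.0, -0.0]
wrist_force: [-4.1, 0.3, 8.4]
finger_gap: 0.0135
grasp_force: 60.1
```

```bash
python3 -m pendant '[[[0,0,1,0,0,0],[0,0,0,0,0,0],[0,0,0,0,0,0]]]';  python3 -m pendant '[[[0,0,0.8,0,0,0],[0,0,0,0,0,0],[0,0,0,0,0,0]]]'; python3 -c "
from h import *
import numpy as np
c=np.array([.5644,.092]);s=manip.observe();y=np.array([np.cos(np.radians(76)),np.sin(np.radians(76))])
d=s['ee_pos'][:2]-c;print('head y',d@y,'x',d@[y[1],-y[0]]);go([.56,.0745,.27],-104)"
```

```text
time_s: 8.7
ee_pos: [0.5587, 0.0752, 0.2704]
tcp_rot: [0.993, -0.122, -0.0, -0.0]
wrist_force: [-4.8, 0.5, 8.3]
finger_gap: 0.0131
grasp_force: 60.2
time_s: 9.0
ee_pos: [0.5586, 0.0752, 0.2697]
tcp_rot: [0.993, -0.122, -0.0, -0.0]
wrist_force: [-3.9, -0.0, 8.1]
finger_gap: 0.0137
grasp_force: 60.2
head y -0.01767164238495782 x -0.0015221954794211686
t 9.0 tcp [0.5586 0.0752 0.2697] yaw_y -104.0 tilt 0.0 F [-3.88 -0.05  8.06] gap 0.0137 turn [-0.  0.  0.] shift [ 1.5  0.4 -0.3]
```

```bash
python3 -m pendant '[[[0,-2,0,0,0,0],[0,-3,0,0,0,0],[0,-3,0,0,0,0],[0,-3,0,0,0,0],[0,-2,0,0,0,0],[0,0,0,0,0,0]]]';  python3 -m pendant '[[[0,-1,0,0,0,0],[0,-1,0,0,0,0],[0,-1,0,0,0,0],[0,0,0,0,0,0]]]';  python3 -m pendant '[[[0,-1,0,0,0,0],[0,-1,0,0,0,0],[0,-1,0,0,0,0],[0,0,0,0,0,0]]]'
```

```text
time_s: 9.6
ee_pos: [0.5629, 0.0866, 0.2704]
tcp_rot: [0.993, -0.122, 0.002, 0.002]
wrist_force: [-1.0, -5.5, 8.1]
finger_gap: 0.0132
grasp_force: 60.4
time_s: 10.0
ee_pos: [0.5637, 0.0893, 0.2705]
tcp_rot: [0.993, -0.122, 0.002, 0.002]
wrist_force: [-1.6, -4.6, 8.8]
finger_gap: 0.0133
grasp_force: 60.3
time_s: 10.4
ee_pos: [0.5645, 0.0922, 0.2705]
tcp_rot: [0.993, -0.122, 0.002, 0.002]
wrist_force: [-2.4, -4.8, 8.4]
finger_gap: 0.0133
grasp_force: 60.3
```

```bash
python3 -m pendant '[[[0,0,0.6,0,0,0],[0,-1,0,0,0,0],[0,-1,0,0,0,0],[0,0,0,0,0,0]]]';  python3 -m pendant '[[[0,-1,0,0,0,0],[0,-1,0,0,0,0],[0,-1,0,0,0,0],[0,0,0,0,0,0]]]';  python3 -m pendant '[[[0,-1,0,0,0,0],[0,-1,0,0,0,0],[0,-1,0,0,0,0],[0,0,0,0,0,0]]]'
```

```text
time_s: 10.8
ee_pos: [0.565, 0.0942, 0.27]
tcp_rot: [0.993, -0.122, 0.002, 0.002]
wrist_force: [-0.2, -4.8, 8.4]
finger_gap: 0.0133
grasp_force: 60.4
time_s: 11.2
ee_pos: [0.5658, 0.0971, 0.27]
tcp_rot: [0.993, -0.122, 0.002, 0.002]
wrist_force: [-1.0, -5.3, 8.2]
finger_gap: 0.0133
grasp_force: 60.4
time_s: 11.6
ee_pos: [0.5665, 0.1, 0.27]
tcp_rot: [0.993, -0.122, 0.003, 0.002]
wrist_force: [-1.7, -5.1, 8.4]
finger_gap: 0.0133
grasp_force: 60.4
```

```bash
python3 -m pendant '[[[0,-1,0,0,0,0],[0,-1,0,0,0,0],[0,-1,0,0,0,0],[0,-1,0,0,0,0],[0,-1,0,0,0,0],[0,0,0,0,0,0]]]';  python3 -m pendant '[[[0,-1,0,0,0,0],[0,-1,0,0,0,0],[0,-1,0,0,0,0],[0,-1,0,0,0,0],[0,-1,0,0,0,0],[0,0,0,0,0,0]]]';  python3 -m pendant '[[[0,-1,0,0,0,0],[0,-1,0,0,0,0],[0,-1,0,0,0,0],[0,0,0,0,0,0]]]'
```

```text
time_s: 12.2
ee_pos: [0.5678, 0.1049, 0.2701]
tcp_rot: [0.993, -0.122, 0.003, 0.002]
wrist_force: [-1.7, -5.4, 8.0]
finger_gap: 0.0134
grasp_force: 60.4
time_s: 12.8
ee_pos: [0.569, 0.1097, 0.2701]
tcp_rot: [0.993, -0.122, 0.003, 0.002]
wrist_force: [-0.4, -5.4, 9.2]
finger_gap: 0.013
grasp_force: 60.4
time_s: 13.2
ee_pos: [0.5697, 0.1126, 0.2701]
tcp_rot: [0.993, -0.122, 0.003, 0.002]
wrist_force: [-1.7, -5.5, 6.9]
finger_gap: 0.0136
grasp_force: 60.3
```

```bash
python3 -m pendant '[[[0,-0.5,0,0,0,0],[0,-0.5,0,0,0,0],[0,-0.5,0,0,0,0],[0,-0.5,0,0,0,0],[0,0,0,0,0,0]]]';  python3 -m pendant '[[[0,-0.5,0,0,0,0],[0,-0.5,0,0,0,0],[0,0,0,0,0,0]]]';  python3 -m pendant '[[[0,-0.5,0,0,0,0],[0,0,0,0,0,0]]]'
```

```text
time_s: 13.7
ee_pos: [0.5702, 0.1145, 0.2701]
tcp_rot: [0.993, -0.122, 0.003, 0.002]
wrist_force: [-1.3, -5.0, 8.6]
finger_gap: 0.0133
grasp_force: 60.3
time_s: 14.0
ee_pos: [0.5705, 0.1155, 0.2701]
tcp_rot: [0.993, -0.122, 0.003, 0.002]
wrist_force: [-1.1, -4.4, 8.2]
finger_gap: 0.0134
grasp_force: 60.3
time_s: 14.2
ee_pos: [0.5706, 0.1159, 0.2701]
tcp_rot: [0.993, -0.122, 0.003, 0.002]
wrist_force: [-0.4, -5.7, 8.0]
finger_gap: 0.0134
grasp_force: 60.3
```

```bash
for i in 1; do python3 -m pendant '[[[0,-0.5,0,0,0,0],[0,0,0,0,0,0]]]';  python3 -m pendant '[[[0,-0.5,0,0,0,0],[0,0,0,0,0,0]]]';done |grep -E "pos|force: \["
```

```text
ee_pos: [0.5707, 0.1164, 0.2701]
wrist_force: [-0.8, -5.9, 8.0]
ee_pos: [0.5708, 0.1169, 0.2701]
wrist_force: [-0.7, -5.0, 7.7]
```

```bash
(python3 -m pendant '[[[0,-0.5,0,0,0,0],[0,0,0,0,0,0]]]';  python3 -m pendant '[[[0,-0.5,0,0,0,0],[0,0,0,0,0,0]]]') |grep -E "pos|force: \["
```

```text
ee_pos: [0.5709, 0.1174, 0.2701]
wrist_force: [-1.2, -5.3, 8.0]
ee_pos: [0.571, 0.1176, 0.2701]
wrist_force: [-1.4, -6.5, 8.0]
```

```bash
python3 -m pendant '[[[0,-0.5,0,0,0,0],[0,0,0,0,0,0]]]' |grep -E "pos|force: \["
```

```text
ee_pos: [0.5711, 0.1178, 0.2701]
wrist_force: [-1.7, -7.5, 8.7]
```

```bash
python3 -m pendant '[[[0,-0.5,0,0,0,0],[0,0,0,0,0,0]]]' |grep -E "pos|force: \["
```

```text
ee_pos: [0.5712, 0.118, 0.2701]
wrist_force: [-2.6, -8.7, 10.1]
```

Stops felt (force rising, motion stalling). Back off slightly and let the spring raise it.

```bash
(python3 -m pendant '[[[0,1,0,0,0,0],[0,1,0,0,0,0],[0,0,-1,0,0,0],[0,0,-1,0,0,0],[0,0,0,0,0,0]]]';  python3 -m pendant '[[[0,0,-1,0,0,0],[0,0,0,0,0,0]]]';python3 -m pendant '[[[0,0,-0.5,0,0,0],[0,0,0,0,0,0]]]') |grep -E "pos|force: \["
```

```text
ee_pos: [0.5708, 0.1172, 0.2719]
wrist_force: [0.0, -4.0, 6.8]
ee_pos: [0.5708, 0.1172, 0.2728]
wrist_force: [-0.5, -3.4, 5.4]
ee_pos: [0.5708, 0.1172, 0.2732]
wrist_force: [-0.5, -4.9, 5.4]
```

```bash
(python3 -m pendant '[[[0,0,-0.5,0,0,0],[0,0,0,0,0,0]]]';python3 -m pendant '[[[0,0,-0.5,0,0,0],[0,0,0,0,0,0]]]';python3 -m pendant '[[[0,0,-0.5,0,0,0],[0,0,0,0,0,0]]]') |grep -E "pos|force: \["
```

```text
ee_pos: [0.5708, 0.1172, 0.2736]
wrist_force: [0.8, -4.6, 5.9]
ee_pos: [0.5708, 0.1172, 0.274]
wrist_force: [1.0, -5.1, 6.0]
ee_pos: [0.5708, 0.1172, 0.274]
wrist_force: [2.6, -5.2, 3.5]
```

```bash
(python3 -m pendant '[[[0,0,-0.5,0,0,0],[0,0,0,0,0,0]]]';python3 -m pendant '[[[0,0,-0.5,0,0,0],[0,0,0,0,0,0]]]') |grep -E "pos|force: \["
```

```text
ee_pos: [0.5708, 0.1172, 0.274]
wrist_force: [2.8, -5.5, 0.3]
ee_pos: [0.5708, 0.1172, 0.2741]
wrist_force: [4.7, -4.0, -1.5]
```

```bash
python3 -m pendant '[[[0,0,0,0,0,0],[0,0,0,0,0,0],[0,0,0,0,0,0],[0,0,0,0,0,0],[0,0,0,0,0,0],[0,0,0,0,0,0]]]' 100
python3 -m pendant '[[[0,0,-10,0,0,0],[0,0,-20,0,0,0],[0,0,-30,0,0,0],[0,0,-40,0,0,0],[0,0,-40,0,0,0],[-30,0,0,0,0,0],[-40,0,0,0,0,0],[0,0,0,0,0,0],[0,0,0,0,0,0]]]'
python3 - <<'E'
from h import *
c=cap('scene','s3');f=c['frame'][170:270,270:400,::-1];a=cv2.resize(f,None,fx=4,fy=4,interpolation=cv2.INTER_CUBIC)
w=cap('wrist','w4');b=cv2.resize(w['frame'][:,:,::-1],(347,260))
b=cv2.copyMakeBorder(b,0,140,0,0,cv2.BORDER_CONSTANT)[:, :280];cv2.imwrite('pics/fin.png',np.hstack([a,b]))
E
```

```text
time_s: 17.9
ee_pos: [0.5693, 0.1185, 0.2743]
tcp_rot: [0.993, -0.122, 0.0, -0.0]
wrist_force: [-0.4, -0.2, 1.0]
finger_gap: 0.0853
grasp_force: 0.0
time_s: 18.8
ee_pos: [0.5008, 0.1355, 0.4151]
tcp_rot: [0.993, -0.121, 0.001, -0.0]
wrist_force: [1.3, -0.5, 0.9]
finger_gap: 0.0851
grasp_force: 0.0
```

View pics/fin.png

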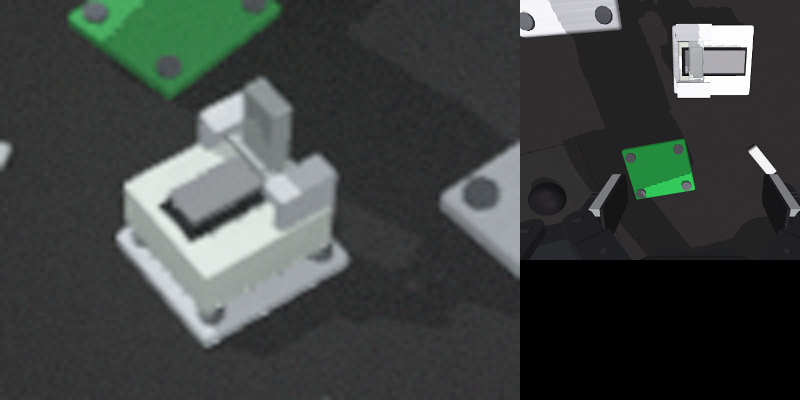

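The keeper stands upright under both lips (grip at about (268,125) in the crop), with the lifter held down and the robot clear. I'm handing it in.

```bash
python3 -c "
from station import manip
print(manip.close_job())"
```

```text
the job is handed in; nothing more can be done
None
```

The keeper bar is in the pocket under both lips, holding the lifter down by roughly 6 mm (estimated from arm height), and the job is handed in at about 19 s of the 48 s; the hand-in returned no verdict.

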